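# Open the engraving router's chip guard and hold its gate wide

### The arm

A 7-joint arm with a two-finger parallel gripper is mounted at the origin on the work surface. World frame = base frame: x ahead of the robot, y to its left, z up, the work surface at z = 0. Lengths are in mm, angles in rad, forces in N, time in s.
With the tool pointing down it reaches from about 425 to 925 mm from the base axis. Payload 6.8 kg.
Tool frame: the origin (TCP) lies on the centre line of the jaws, within the pads' length; the fingertips stand 8 mm ahead of it and the grasp point (between the pads) lies 11 mm behind it (r.nose_length is the distance from the TCP to the fingertips, in mm); z points along the fingers, y is the direction in which the jaws open and shut (so a half turn about z gives the same grasp; the last joint's range is limited). The gripper opens to 85 mm and grips with 20 to 120 N. Pads are 22 mm wide; open, the fingers measure 114 mm over their backs; the gripper's body (76 mm by 85 mm) begins 54 mm behind the grasp point. The pads swing forward as they close: fully open they stand 13 mm farther back than shut.
Start: joints at [1.184, 0.477, 0.022, 1.555, -0.011, 1.109, -0.083], TCP at [185.77, -648.95, 239.308] pointing down, gripper open.
Joint ranges: [-2.96, 2.96], [-0.34, 2.1], [-1.41, 1.46], [0.24, 2.44], [-1.37, 4.51], [0.17, 1.92], [-2.96, 2.96]. Speed limits (rad/s): [2.39, 2.39, 3.14, 3.14, 3.14, 3.14, 3.14].

### API

Orientations are given as a unit quaternion [x, y, z, w].
In Python, from workcell import state, camera, camera_model, workorder, r gives the robot as it stands.
- The arm moves only by the tool servo_tool, never from a script. Its argument "series" is a list of rows, each a list of 3 entries, a list of its own where there are three numbers: the opening, from 0 (shut) to 1 (fully open), then the shift along the tool's x, y, z in m, then the turn about the tool's z in degrees. In form: [[jaw, [dx, dy, dz], roll], ...]. A call has 1 to 5 rows; each row shifts and turns the commanded pose from where the row before left it, along the tool's axes as they then stand; what a row does not reach is not made up. A row lasts 1/12 s, in which the tool goes at most 41.7 mm and 7.16 degrees, less where a joint would pass 70% of its speed; a pose out of reach is approached as far as the arm can. A call is refused whole if a number of a shift passes 0.0417 or a number of a turn 7.16, either way. A call with a gripper value outside its range is refused whole. The fingers move at their own pace and stop on an object; "force" is the grip in N (left out, the last holds). Time passes only in rows, so rows that do not move let the fingers close. It gives the time, the measured TCP pose, the force and the opening at its end, in the units of the state.
- state(): the state, without advancing time (a new reading comes with each control period).
- camera(name): name is "scene" or "top"; returns the picture (384x512x3 uint8, red, green, blue); there is no depth.
- camera_model(name): a dict with "fx", "fy", "cx", "cy" (pixels), "extrinsics" (4x4, takes a point from world to camera coordinates). Camera axes: x right, y up, looking along -z (the intrinsics and any distortion apply to the point x, -y, -z); pixel columns grow to the right and rows downward; lengths in mm; the calibration is good to about 2 mm. A picture is of the moment at which its call begins. camera_model takes no time and is no camera call.
- workorder.sign_off(): hands the job in, once; it reports no verdict.
The state is a dict: "time": time; "qpos": joint angles; "dq": joint speeds; "joint_torque": joint torques, N m; "tcp_pos": TCP position; "eef_rot": TCP orientation; "force": force on the tool from outside, world axes, zero at the start; "wrist_torque": the same for the moment, N m; "opening": opening from 0.0 (shut) to 1.0 (fully open).
Only numpy, scipy, OpenCV 4.12 (cv2) and the standard library are available. Lean on these libraries where they do the work, as an engineer would, in place of code of your own. Each camera call takes 0.05 s, during which the arm holds its last target.

### The job

The chip guard round the benchtop engraving router must stand open so that your workmate can lift out the finished blank. Squeeze the main catch (the one at the gate's free end) and draw the gate ajar until the safety catch stops it, let go of the main catch, then squeeze the safety catch (the one nearer the hinge) and swing the gate outwards past its detent until it is wide open, close to its stop. The sprung hinge would pull it shut, so finish while still holding the gate wide open with the gripper, and leave the other things on the bench undisturbed.

Things in the scene. Friction and masses are not known exactly. Their poses are not given: they have to be found in the camera images.
- guard: Chip guard, fixed: clear-walled aluminium-framed box 345 mm wide, 370 deep, 175 high, open on top, round a small engraving router whose parts stand up to 230 mm, from 155 mm behind the gate. Origin: foot of the gate's hinge axis, on the bench. Axes: y along the shut gate from hinge to latch post (302 mm off), x into the guard (-x is outwards), z up.
- gate_hinge (a point): On the gate's upright hinge axis, 175 mm above the bench: the height of the top of the gate's top rail. Axes as the guard's; they do not turn with the gate. The latch post and keepers end at or below this height.
- gate (a joint): Gate angle, 0 shut to 1.45 rad at its stop, wide open; turns outwards, anticlockwise seen from above (from the guard's +y towards its -x). Sprung shut: closing torque 0.05 N m shut, 0.26 N m wide open. Bolted at 0. With only the main catch squeezed it opens to 0.17 rad, where the safety bolt meets its hoop; with the safety catch squeezed it passes the hoop and is free beyond 0.25 rad.
- gate_edge (a point): Top of the gate's free edge, 270 mm from the hinge axis; y along the gate away from the hinge, z up. The gate is an aluminium frame 18 mm thick with clear panel; top rail 34 mm high. If the main catch is let go at 0.08 to 0.17 rad its bolt springs out in front of its keeper and the gate settles and stays ajar at about 0.06 rad.
- detent (a point): Fixed: sprung ball catch on a small foot plate by the hinge, 50 mm from the axis, under the gate. The gate's nub rides over it from about 0.58 to 0.92 rad: opening torque there peaks at about 0.8 N m, spring included. Let go beyond it, the gate falls back on the ball at about 0.9 rad.
- main_catch (a joint): Squeeze of the main catch, 0 sprung out to 0.012 m full (its bolt is clear from 0.009). Two black tabs stand on the rail near the gate's free end: a fixed horn on the hinge side, outer face 203 mm from the hinge axis, and the sliding trigger, outer face 249 mm (237 squeezed). Pinching draws the bolt towards the hinge. Spring 4 N at first, 8 N at full squeeze; it springs back when let go.
- main_grip (a point): Point on the gate midway between the outer faces of the main catch's tabs when squeezed (34 mm apart; 46 mm sprung out): 220 mm from the hinge axis, 25 mm above the rail's top, 200 mm above the bench. Each tab is 9 mm thick along the rail, 20 mm wide, 38 mm tall above the rail. Turns with the gate: y along it from hinge to free edge, z up.
- safety_catch (a joint): Squeeze of the safety catch, 0 sprung out to 0.013 m full (its bolt is clear of the hoop from 0.010). The same two tabs, nearer the hinge on the same rail: horn with outer face 83 mm from the hinge axis, trigger with outer face 130 mm (117 squeezed). Spring 4 N at first, 8.5 N at full squeeze. Needed squeezed only below 0.25 rad of gate angle; springs back when let go.
- safety_grip (a point): The same midpoint for the safety catch (tabs 34 mm over their outer faces squeezed, 47 mm sprung out): 100 mm from the hinge axis along the gate, 25 mm above the rail's top, 200 mm above the bench; tabs as the main catch's. Turns with the gate: y along it from hinge to free edge, z up.
- wrench: a flat open-ended wrench, 150 mm long, lying on the bench in the space under the gate's swing (lower than the gate's underside, so the gate passes over it); origin at the centre of its underside. A bystander: leave it alone.
- offcut: a pale softwood offcut, 110 x 45 x 32 mm high, lying beside the guard's side wall, on the latch post's side; origin at the centre of its underside. A bystander: leave it alone.
- tape_measure: a black tape measure, 66 x 34 x 64 mm high, standing on the bench; origin at the centre of its underside. A bystander: leave it alone.
- cleaner: a white cleaner bottle, 60 mm across, 170 mm high; origin at the centre of its underside. A bystander: leave it alone.
- spring_clamp: a black hand spring clamp lying flat, 150 mm long, 25 mm high; origin at the centre of its underside. A bystander: leave it alone.
- bit_tray: an open grey tray of router bits with four compartments, 120 x 90 x 35 mm high; origin at the centre of its underside. A bystander: leave it alone.
- screwdriver: a black-handled screwdriver lying on the bench; origin at the centre of its underside. A bystander: leave it alone.
- screw_jar: a jar with a steel lid, 64 mm across, 75 mm high; origin at the centre of its underside. A bystander: leave it alone.

How it is judged:
By the outcome, as a careful person would: the job done as asked, in the order asked, and still so for the second after the job is handed in, while the arm keeps its last pose, push and grip.
It also fails if it takes over 42 s, if anything falls off the work surface, if the arm or the gripper's body presses on something with over 40 N, if the wrist force passes 120 N, or if a joint passes its speed limit or range.

## Working session

There is one attempt and no reset: what is moved stays moved. The work goes in short steps, Python scripts to look and compute and a tool call to move; the robot and the scene stay as the last step left them, time stands still between calls to the robot, and variables do not carry over. Pictures are saved under pics/ and viewed, and the job is handed in when it is done.

Besides the shell and the picture viewer there is one more tool, called after "Emit:" as name([rows], argument=value, ...), one row to a line, values as JSON. servo_tool: Moves the arm, as the interface text tells. Its arguments: {"type":"object","properties":{"series":{"type":"array"},"force":{"type":"number"}},"required":["series"]}

```bash
ls; mkdir -p pics; python3 - <<'E'
from workcell import state,camera,camera_model,r
import cv2,numpy as np
s=state(); print(s)
for n in("scene","top"):
    im=camera(n); cv2.imwrite(f"pics/{n}0.png",cv2.cvtColor(im,cv2.COLOR_RGB2BGR))
    m=camera_model(n); print(n,{k:(np.round(v,3).tolist() if k=='extrinsics' else v) for k,v in m.items()})
print(r.nose_length)
E
```

```text
pics
{'time': 0.0, 'qpos': array([ 1.18392317,  0.47780162,  0.02233374,  1.55644796, -0.01149454,
        1.1093266 , -0.08310232]), 'dq': array([ 3.05019252e-04, -1.45500780e-03,  6.20783194e-04, -5.01163309e-04,
       -8.88869060e-04, -7.65943176e-04,  7.57241068e-05]), 'joint_torque': array([-3.41715540e-04, -5.96451902e+01,  1.60803560e+00, -2.81198859e+01,
        1.25677296e-02,  9.32341442e-03, -2.07666908e-06]), 'tcp_pos': array([ 185.5712258 , -648.38169053,  238.32606244]), 'eef_rot': array([ 9.90299101e-01,  1.38949020e-01, -1.98062435e-04, -9.06308099e-04]), 'force': array([ 0.83855555, -0.10006053,  0.46959415]), 'wrist_torque': array([ 0.02310152, -0.02909636, -0.02254942]), 'opening': 1.0023618432491994}
scene {'fx': 424.7247428128727, 'fy': 424.7247428128727, 'cx': 256.95843662009617, 'cy': 192.84139518666083, 'extrinsics': [[0.271, 0.962, -0.017, -151.549], [-0.736, 0.218, 0.64, 310.197], [0.62, -0.161, 0.768, -1960.646], [0.0, 0.0, 0.0, 1.0]]}
top {'fx': 433.11808477610975, 'fy': 433.11808477610975, 'cx': 254.3530931540845, 'cy': 186.138869604336, 'extrinsics': [[-0.004, -1.0, 0.004, 1.437], [0.992, -0.004, 0.123, -550.402], [-0.122, 0.005, 0.992, -1459.406], [0.0, 0.0, 0.0, 1.0]]}
8.0
```

View pics/scene0.png

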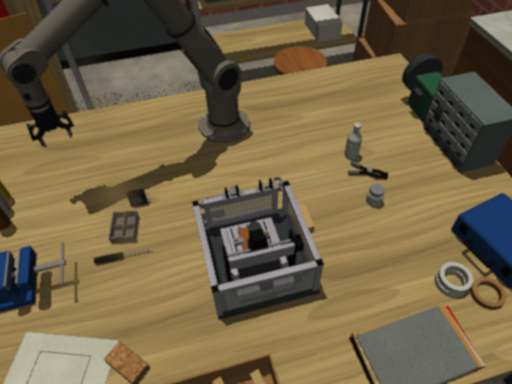

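View pics/top0.png

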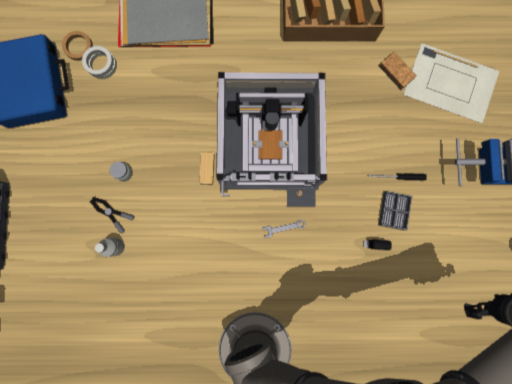

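The guard's gate side faces the robot. The hinge foot plate is at about (300,195) in the top view and the latch post at about (224,190). I'll zoom in next.

```bash
python3 - <<'E'
import cv2
a=cv2.imread("pics/top0.png")[165:215,205:340]; cv2.imwrite("pics/t1.png",cv2.resize(a,None,fx=5.9,fy=5.9,interpolation=cv2.INTER_CUBIC))
a=cv2.imread("pics/scene0.png")[170:270,185:325]; cv2.imwrite("pics/s1.png",cv2.resize(a,None,fx=5.7,fy=5.7,interpolation=cv2.INTER_CUBIC))
E
```

```text
(no output)
```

View pics/t1.png

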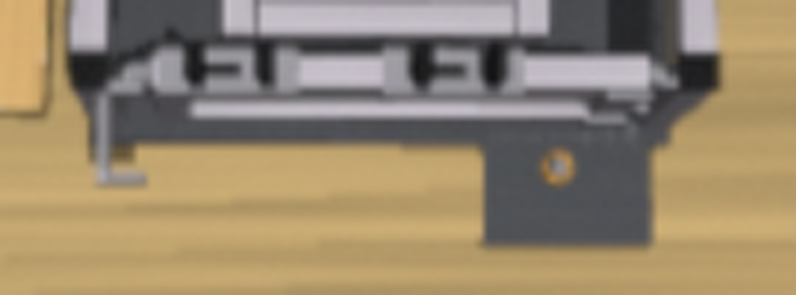

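View pics/s1.png

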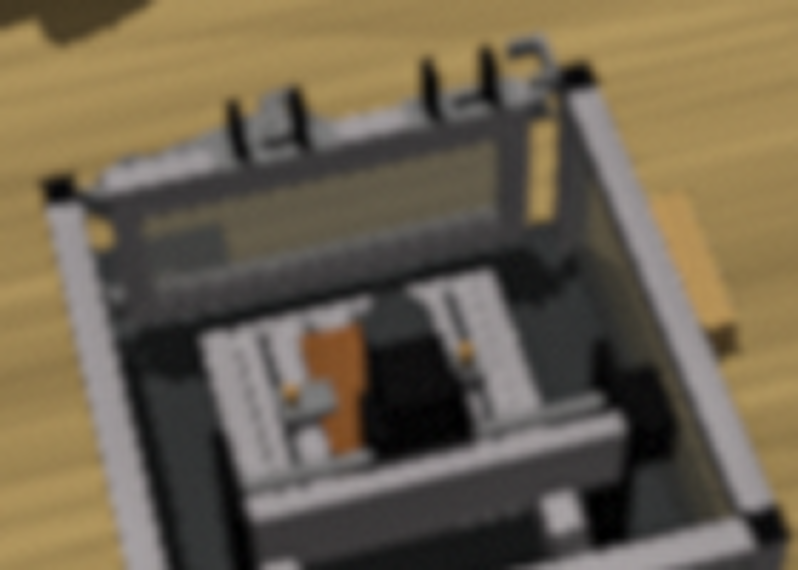

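```bash
cat > h.py <<'E'
import numpy as np,cv2
from workcell import camera_model
def cam(n):
    m=camera_model(n);E=np.array(m['extrinsics']);return m,E[:3,:3],E[:3,3]
def ray(n,u,v):
    m,R,t=cam(n); d=np.array([(u-m['cx'])/m['fx'],-(v-m['cy'])/m['fy'],-1.]);return -R.T@t,R.T@d
def plane(n,u,v,z):
    c,d=ray(n,u,v);return c+d*(z-c[2])/d[2]
def proj(n,p):
    m,R,t=cam(n);q=R@np.asarray(p,float)+t;return m['cx']+m['fx']*q[0]/-q[2],m['cy']-m['fy']*q[1]/-q[2]
E
python3 - <<'E'
import cv2,numpy as np
from h import *
t=cv2.imread("pics/top0.png"); g=t.max(2).astype(int)
np.set_printoptions(linewidth=250)
print("cols",np.arange(224,322))
for v in range(170,186): print(v,g[v,224:322])
for n in("top","scene"): print(ray(n,250,190)[0])
hs=[]
for u,v in((51,68),(194,68)): pass
s=cv2.imread("pics/scene0.png").max(2)
print(np.arange(220,285))
for v in range(176,194): print(v,s[v,220:285])
E
```

```text
cols [224 225 226 227 228 229 230 231 232 233 234 235 236 237 238 239 240 241 242 243 244 245 246 247 248 249 250 251 252 253 254 255 256 257 258 259 260 261 262 263 264 265 266 267 268 269 270 271 272 273 274 275 276 277 278 279 280 281 282 283 284 285
 286 287 288 289 290 291 292 293 294 295 296 297 298 299 300 301 302 303 304 305 306 307 308 309 310 311 312 313 314 315 316 317 318 319 320 321]
170 [ 80  80  82  81  80  80  81  80  75  51  52  69  79  80  80  81  81  79  93 151 153 153 157 155 122 159 164 166 165 166 167 167 166 166 167 166 167 167 167 167 167 166 167 167 165 165 165 167 167 167 167 167 166 167 167 166 166 167 169 169 169 169
 168 168 168 167 167 158 127 162 163 162 162 155  88  78  81  79  81  81  82  82  83  75  47  43  42  43  42  42  45  53  62  69  78  86 127 186]
171 [ 81  80  81  82  80  78  71  71  68  50  48  54  66  69  68  69  73  68  61  81  78  77  79  81  69  82  83  85  89  91  90  88  88  89  89  88  88  88  88  88  86  86  87  85  80  80  82  88  89  88  87  86  84  84  84  81  82  82  87  87  89  91
  92  90  85  83  86  85  81  90  90  87  84  90
[... 10140 characters left out ...]
 150 157 160 159 157 157 158 158 156 154 151 142 128 118 110  93  70  54  53  68  75  75  74  69  65  63  62  60  60  58  60  58  60  72  93 113 125 125
 102  71  52]
192 [156 151 143 130  95  48  21  49  92 116 116 111 109 113 113  90  51  18  41  85 112 121 126 138 149 157 159 159 156 152 150 147 143 135 125 114 103  95  89  82  71  61  58  60  63  61  62  60  60  58  59  61  61  59  62  60  63  82 119 147 155 151
 119  76  53]
193 [142 137 129 118  93  50  18  44  89 114 113 104 100  98  90  70  41  16  36  81 111 121 123 130 141 149 149 146 140 129 118 113 109  98  87  78  73  69  68  66  63  61  59  59  57  58  60  59  59  60  62  61  60  60  61  61  62  88 130 158 164 157
 120  75  53]
```

```bash
python3 - <<'E'
from h import *
def P(n,u,v,z):return np.round(plane(n,u,v,z),1)
for u,nm in((235.85,'mt outer 249'),(249.5,'mh'),(276.0,'st'),(290.5,'sh outer 83')): print(nm,P('top',u,176,213))
# rail top centre, three columns
for u in(260,266,296,304): print('rail',u,[P('top',u,v,175)[:2] for v in(174.3,179.0)])
# triangulate tab tops from scene: tops centres on z=213
for u,v in((225.5,187.5),(236,185.3),(259.6,180.3),(270,178)):print('scene tab top',P('scene',u,v,213))
print('post tops',P('top',218,178,175),P('top',325,178,175))
print('guard corners',[P('top',u,v,175) for u,v in((218.5,73.5),(325.5,73.5),(325.5,180),(218,180))])
E
```

```text
mt outer 249 [559.5  56.2 213. ]
mh [559.4  14.7 213. ]
st [559.1 -65.8 213. ]
sh outer 83 [ 558.9 -109.9  213. ]
rail 260 [array([570.3, -17.9]), array([555.4, -17.8])]
rail 266 [array([570.2, -36.7]), array([555.3, -36.6])]
rail 296 [array([ 569.8, -130.6]), array([ 555. , -130.4])]
rail 304 [array([ 569.8, -155.7]), array([ 554.9, -155.4])]
scene tab top [ 551.  -104.6  213. ]
scene tab top [551.6 -68.1 213. ]
scene tab top [552.7  15.  213. ]
scene tab top [552.7  52.3 213. ]
post tops [559.  113.4 175. ] [ 557.8 -221.2  175. ]
guard corners [array([899. , 113.9, 175. ]), array([ 898.1, -231.1,  175. ]), array([ 551.5, -222.6,  175. ]), array([552.7, 113.4, 175. ])]
```

Measured geometry:

| Quantity | Value |
|---|---|
| Gate centre line | x ≈ 562 |
| Hinge y, from main trigger | 56.2−249 = −192.8 |
| Hinge y, from safety horn | −109.9−83 = −192.9 |
| Main grip | (562, 27) |
| Safety grip | (562, −93) |
| Guard yaw | about 0 |

The two hinge values agree, so I'll start moving: square up the yaw first, then travel above the tabs.

Emit:
servo_tool([
  [1,[0,0,-0.004],5.3],
  [1,[0,0,-0.004],5.3],
  [1,[0,0,-0.004],5.3],
  [1,[0.01,-0.017,0],0],
  [1,[0.019,-0.034,0],0],
], force=40)

```text
time: 0.52
tcp_pos: [211.1, -600.5, 250.8]
eef_rot: [1.0, -0.003, -0.001, 0.001]
force: [0.0, -0.1, 0.0]
opening: 0.996
```

Emit:
servo_tool([
  [1,[0.019,-0.034,0],0],
  [1,[0.019,-0.034,0],0],
  [1,[0.019,-0.034,0],0],
  [1,[0.019,-0.034,0],0],
  [1,[0.019,-0.034,0],0],
])

```text
time: 0.93
tcp_pos: [309.9, -425.8, 251.0]
eef_rot: [1.0, 0.001, -0.0, -0.0]
force: [0.2, -0.1, 0.0]
opening: 1.0
```

Emit:
servo_tool([
  [1,[0.019,-0.034,0],0],
  [1,[0.019,-0.034,0],0],
  [1,[0.019,-0.034,0],0],
  [1,[0.019,-0.034,0],0],
  [1,[0.019,-0.034,0],0],
])

```text
time: 1.35
tcp_pos: [404.5, -255.8, 251.2]
eef_rot: [1.0, 0.001, -0.0, 0.0]
force: [0.6, -0.5, -0.3]
opening: 1.001
```

Emit:
servo_tool([
  [1,[0.019,-0.034,0],0],
  [1,[0.019,-0.034,0],0],
  [1,[0.019,-0.034,0],0],
  [1,[0.019,-0.034,0],0],
  [1,[0.019,-0.034,0],0],
])

```text
time: 1.77
tcp_pos: [499.4, -85.8, 251.2]
eef_rot: [1.0, 0.001, -0.0, 0.0]
force: [0.9, -0.1, -1.0]
opening: 0.997
```

Emit:
servo_tool([
  [0.75,[0.018,-0.034,0],0],
  [0.75,[0.018,-0.034,0],0],
  [0.75,[0.015,-0.03,0],0],
  [0.75,[0.01,-0.015,0],0],
  [0.75,[0,0,0],0],
])

```text
time: 2.18
tcp_pos: [561.1, 31.0, 251.0]
eef_rot: [1.0, 0.004, 0.0, -0.001]
force: [-0.2, 1.2, 0.1]
opening: 0.748
```

```bash
cat > look.py <<'E'
import sys,cv2
from workcell import state,camera
k=sys.argv[1]
for n,(a,b,c,d) in dict(scene=(120,280,180,350),top=(140,240,190,340)).items():
    if len(sys.argv)>2 and n not in sys.argv[2]: continue
    im=cv2.cvtColor(camera(n),cv2.COLOR_RGB2BGR); cv2.imwrite(f"pics/{n}_{k}_raw.png",im)
    cv2.imwrite(f"pics/{n}_{k}.png",cv2.resize(im[a:b,c:d],None,fx=3.7,fy=3.7,interpolation=cv2.INTER_CUBIC))
s=state();print(s['time'],s['tcp_pos'].round(1),s['eef_rot'].round(4),s['force'].round(1),s['opening'],s['qpos'].round(2))
E
python3 look.py a
```

```text
2.2833 [559.6  25.9 250.7] [ 1.0e+00  1.4e-03 -6.0e-04  1.0e-04] [-0.7  0.7 -0.3] 0.7514629340761045 [ 0.13  0.3  -0.36  1.8   0.12  1.06 -1.83]
```

View pics/scene_a.png

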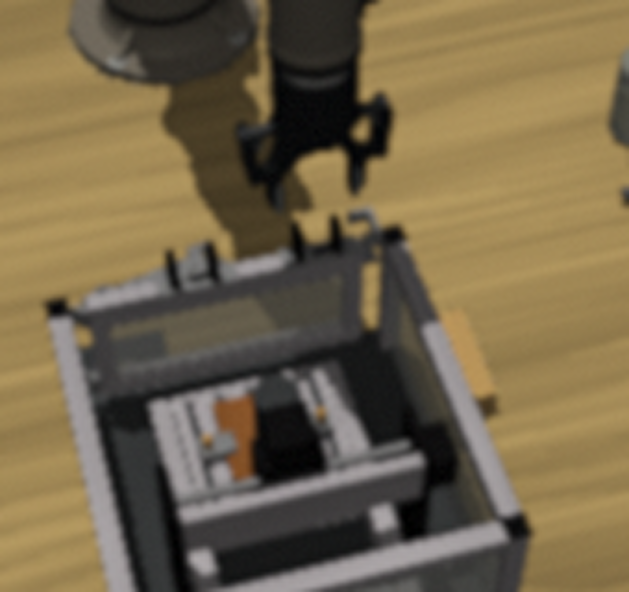

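View pics/top_a.png

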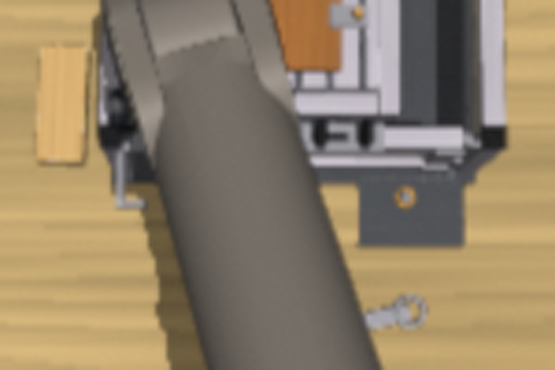

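The fingers are centred over the main tabs in the scene view, with tips at about (255,175) and (276,171). I'll check the tip height, then lower.

```bash
python3 - <<'E'
from h import *
for z in(236,243,250,257):print(z,proj('scene',[560,26,z]),proj('scene',[560,26+38,z]),proj('scene',[560,26-38,z]))
E
```

```text
236 (np.float64(263.23174317987235), np.float64(176.65633380340205)) (np.float64(273.97367673258054), np.float64(174.2809228047523)) (np.float64(252.3978388894991), np.float64(179.05208269566577))
243 (np.float64(263.2203271249953), np.float64(175.26484790991165)) (np.float64(274.0024814804341), np.float64(172.8864818243343)) (np.float64(252.34550946516583), np.float64(177.66365399785542))
250 (np.float64(263.2088249950771), np.float64(173.86287045809968)) (np.float64(274.03150248223807), np.float64(171.48157196662666)) (np.float64(252.29278378435131), np.float64(176.2647116382324))
257 (np.float64(263.19723581294795), np.float64(172.45028234219768)) (np.float64(274.0607421824843), np.float64(170.06607489351143)) (np.float64(252.23965732906314), np.float64(174.85513574331532))
```

Emit:
servo_tool([
  [0.75,[0.002,-0.001,0.02],0],
  [0.75,[0,0,0.025],0],
  [0.75,[0,0,0.012],0],
  [0.75,[0,0,0],0],
])

```text
time: 2.62
tcp_pos: [559.3, 24.5, 191.3]
eef_rot: [1.0, -0.0, -0.003, 0.001]
force: [-0.6, -0.5, -0.6]
opening: 0.751
```

Emit:
servo_tool([
  [0.75,[0.002,-0.002,0.001],0],
  [0.75,[0,0,0],0],
])

```text
time: 2.78
tcp_pos: [564.7, 28.5, 194.3]
eef_rot: [1.0, 0.0, 0.001, -0.0]
force: [0.3, -0.7, 0.9]
opening: 0.748
```

Emit:
servo_tool([
  [0.3,[0,0,0],0],
  [0.3,[0,0,0],0],
  [0.3,[0,0,0],0],
  [0.3,[0,0,0],0],
  [0.3,[0,0,0],0],
], force=40)

```text
time: 3.2
tcp_pos: [565.6, 25.7, 195.9]
eef_rot: [1.0, -0.001, 0.002, 0.001]
force: [-1.4, -6.2, 10.3]
opening: 0.386
```

```bash
python3 look.py b scene
```

```text
3.25 [565.6  25.7 195.9] [ 1.     -0.001   0.0021  0.0015] [-1.1 -7.3 11.3] 0.38729724007713295 [ 0.12  0.37 -0.34  1.85  0.15  0.95 -1.87]
```

View pics/scene_b.png

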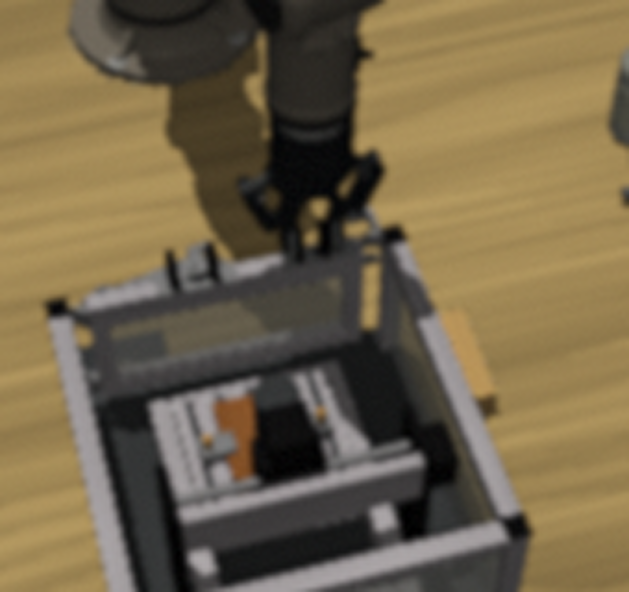

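The jaws stopped at 0.387, about 33 mm, so the main catch is fully squeezed. There is an 11 N upward force, so I'll raise slightly and draw the gate open along its arc.

Emit:
servo_tool([
  [0.3,[0,-0.001,-0.002],0],
  [0.3,[-0.006,0,0],-1.6],
  [0.3,[-0.006,0,0],-1.6],
  [0.3,[-0.006,0,0],-1.6],
  [0.3,[-0.006,0,0],-1.6],
])

```text
time: 3.67
tcp_pos: [540.3, 24.9, 196.0]
eef_rot: [0.998, 0.055, 0.001, 0.002]
force: [0.7, -8.7, -0.7]
opening: 0.387
```

Emit:
servo_tool([
  [0.3,[-0.005,0,0],-1.3],
  [0.3,[-0.004,0,0],-1.0],
  [0.3,[0,0,0],0],
])

```text
time: 3.92
tcp_pos: [531.1, 23.8, 196.0]
eef_rot: [0.997, 0.075, 0.001, 0.002]
force: [1.1, -8.8, -1.0]
opening: 0.388
```

```bash
python3 look.py c scene
```

```text
3.9667 [531.5  23.8 196. ] [9.972e-01 7.500e-02 6.000e-04 1.900e-03] [ 1.9 -8.9 -1.1] 0.38802055764175475 [ 0.15  0.32 -0.38  1.92  0.15  0.93 -1.72]
```

View pics/scene_c.png

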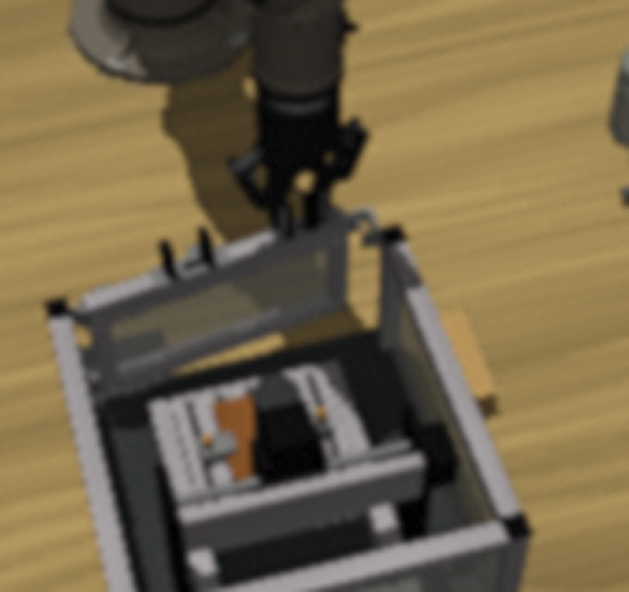

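The gate is ajar at about 0.155 rad. I'll edge it to the stop.

Emit:
servo_tool([
  [0.3,[-0.002,0,0],-0.5],
  [0.3,[-0.002,0,0],-0.5],
  [0.3,[0,0,0],0],
])

```text
time: 4.22
tcp_pos: [527.7, 23.3, 196.0]
eef_rot: [0.996, 0.084, 0.001, 0.002]
force: [1.7, -7.7, -0.2]
opening: 0.387
```

Emit:
servo_tool([
  [0.3,[-0.002,0,0],0],
  [0.3,[0,0,0],0],
])

```text
time: 4.38
tcp_pos: [527.4, 23.3, 196.1]
eef_rot: [0.996, 0.084, 0.003, 0.002]
force: [7.5, -7.9, -5.4]
opening: 0.386
```

The x force rose at about 0.17 rad, so the safety catch has stopped it. Releasing the main catch.

Emit:
servo_tool([
  [0.54,[0,0,0],0],
  [0.54,[0,0,0],0],
  [0.54,[0,0,0],0],
  [0.75,[0,0,0],0],
  [0.75,[0,0,0],0],
])

```text
time: 4.8
tcp_pos: [525.0, 26.0, 195.6]
eef_rot: [0.996, 0.085, -0.0, 0.0]
force: [-0.7, -0.5, 0.4]
opening: 0.748
```

Emit:
servo_tool([
  [0.75,[0,0,-0.015],0],
  [0.75,[0,0,-0.025],0],
  [0.75,[0,0,-0.015],0],
  [0.75,[0,0,0],0],
])

```text
time: 5.13
tcp_pos: [527.0, 26.1, 253.9]
eef_rot: [0.996, 0.085, 0.003, 0.0]
force: [0.7, -0.0, 0.5]
opening: 0.753
```

```bash
python3 look.py d
```

```text
5.2333 [525.2  25.9 250.7] [9.964e-01 8.490e-02 5.000e-04 4.000e-04] [-0.5 -0.5 -1.1] 0.7511152562568227 [ 0.17  0.25 -0.4   1.88  0.11  1.04 -1.67]
```

View pics/scene_d.png

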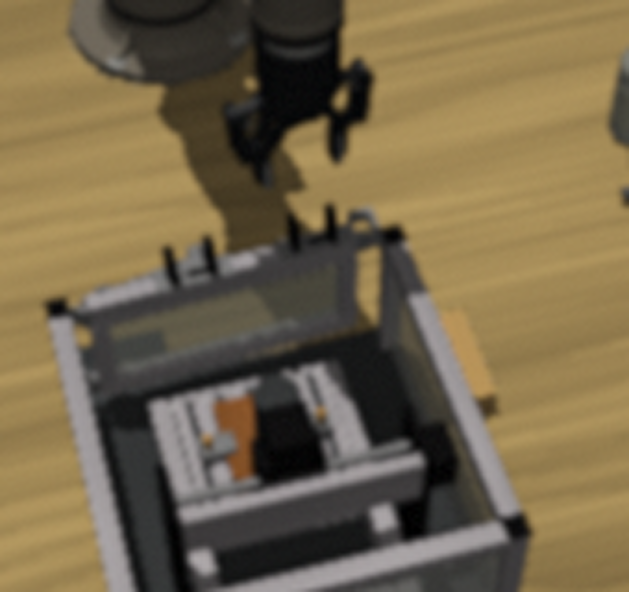

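View pics/top_d.png

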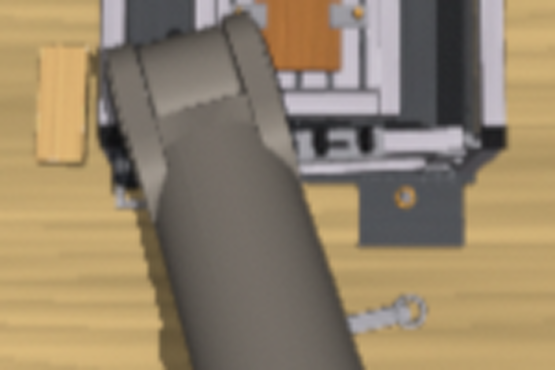

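The gate has settled ajar and both main tabs have sprung out. The tab tops are at native (259,179) and (269,176). Moving over to the safety catch.

```bash
python3 - <<'E'
from h import *
for n,(a,b) in dict(mh=(292,214),mt=(330,205),sh=(169,247),st=(207,237)).items():
    p=plane('scene',180+a/3.7,120+b/3.7,213); print(n,p.round(1))
E
```

```text
mh [541.1  15.9 213. ]
mt [540.4  53.1 213. ]
sh [ 547.9 -103.3  213. ]
st [546.1 -66.9 213. ]
```

Emit:
servo_tool([
  [0.75,[0,0,0],6.3],
  [0.75,[0.005,0.025,0],0],
  [0.75,[0.007,0.036,0],0],
  [0.75,[0.007,0.036,0],0],
  [0.75,[0.005,0.024,0],0],
])

```text
time: 5.65
tcp_pos: [555.7, -97.1, 248.8]
eef_rot: [1.0, 0.029, -0.001, 0.001]
force: [0.1, -0.6, 0.3]
opening: 0.751
```

Emit:
servo_tool([
  [0.75,[0,0,0],0],
  [0.75,[0,0,0],0],
])

```text
time: 5.82
tcp_pos: [555.5, -94.9, 248.7]
eef_rot: [1.0, 0.028, -0.001, 0.0]
force: [-0.0, 0.6, -0.0]
opening: 0.753
```

```bash
python3 look.py e scene
```

```text
5.8667 [555.5 -92.9 249. ] [ 9.996e-01  2.990e-02 -1.200e-03 -3.000e-04] [0.4 1.2 0.1] 0.7509134859985349 [ 0.31  0.31 -0.31  1.8   0.11  1.06 -1.55]
```

View pics/scene_e.png

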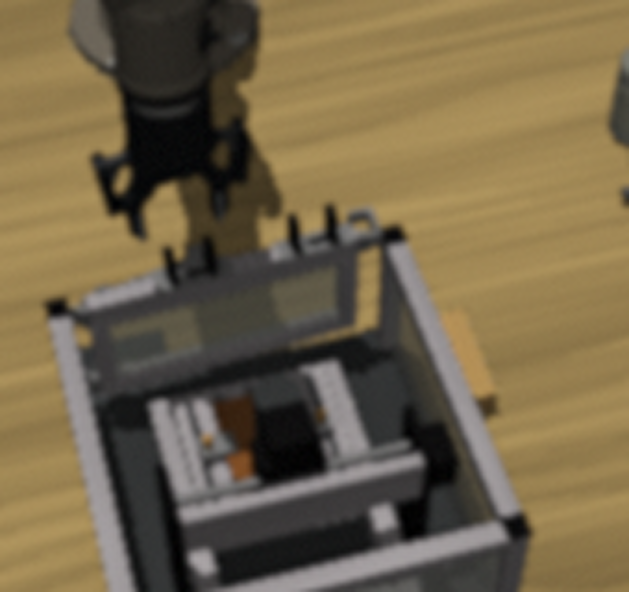

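The main tabs have shifted about −12 mm, which puts the gate at roughly 0.055 rad and settled. The gripper is centred over the safety tabs, so I'll lower and squeeze.

Emit:
servo_tool([
  [0.75,[0.0005,0,0.02],0],
  [0.75,[0,0,0.025],0],
  [0.75,[0,0,0.01],0],
  [0.75,[0,0,0],0],
  [0.75,[0,0,0],0],
])

```text
time: 6.28
tcp_pos: [556.5, -91.8, 195.1]
eef_rot: [1.0, 0.031, -0.001, -0.0]
force: [0.4, -0.1, 0.6]
opening: 0.753
```

Emit:
servo_tool([
  [0.3,[0,0,0],0],
  [0.3,[0,0,0],0],
  [0.3,[0,0,0],0],
  [0.3,[0,0,0],0],
  [0.3,[0,0,0],0],
])

```text
time: 6.7
tcp_pos: [558.2, -94.4, 197.9]
eef_rot: [1.0, 0.029, 0.002, 0.001]
force: [-1.5, -2.3, 8.9]
opening: 0.386
```

```bash
python3 look.py f scene
```

```text
6.75 [558.2 -94.4 197.9] [0.9996 0.0293 0.0019 0.001 ] [-3.1 -3.6  8.9] 0.3859138514115792 [ 0.3   0.36 -0.31  1.85  0.13  0.95 -1.58]
```

View pics/scene_f.png

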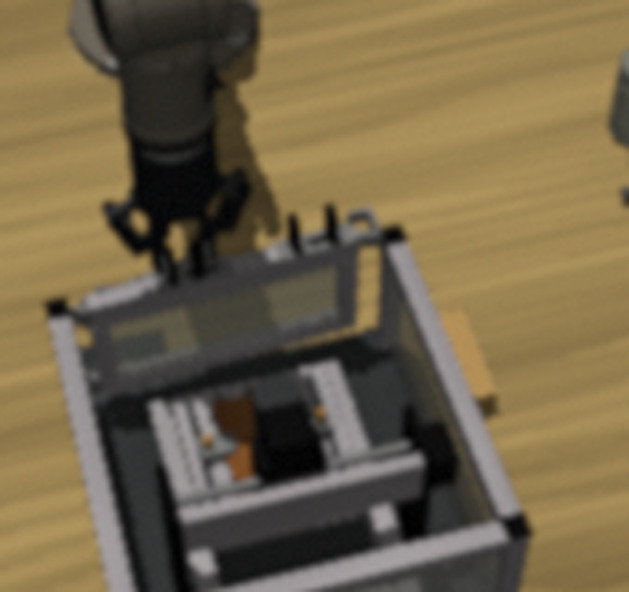

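The safety catch is squeezed, jaws at 0.386. I'll swing the gate along a 100 mm arc, turning the tool with it.

Emit:
servo_tool([
  [0.3,[-0.003,0,-0.001],-2],
  [0.3,[-0.007,0.0002,-0.001],-4],
  [0.3,[-0.007,0.0002,0],-4],
  [0.3,[-0.007,0.0002,0],-4],
  [0.3,[-0.007,0.0002,0],-4],
], force=50)

```text
time: 7.17
tcp_pos: [526.9, -100.2, 198.1]
eef_rot: [0.982, 0.187, 0.001, 0.001]
force: [1.9, -1.6, -2.5]
opening: 0.376
```

```bash
python3 look.py g scene
```

```text
7.2167 [ 525.6 -100.7  198.1] [9.819e-01 1.893e-01 0.000e+00 6.000e-04] [ 4.2 -0.9 -6. ] 0.38083115109461474 [ 0.38  0.32 -0.37  1.91  0.14  0.93 -1.25]
```

View pics/scene_g.png

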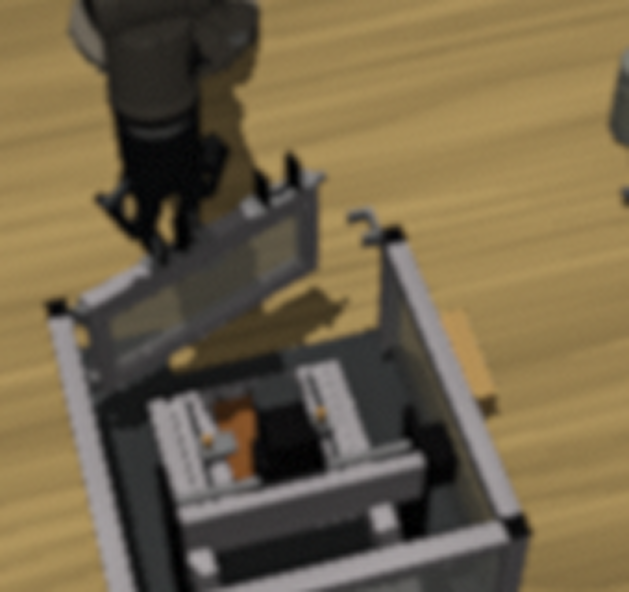

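The gate is past the hoop at about 0.38 rad, with TCP yaw and arc angle agreeing. On through the detent.

Emit:
servo_tool([
  [0.3,[-0.007,0.0002,0.001],-4],
  [0.3,[-0.007,0.0002,0],-4],
  [0.3,[-0.007,0.0002,0],-4],
  [0.3,[-0.007,0.0002,0],-4],
  [0.3,[-0.007,0.0002,0],-4],
])

```text
time: 7.63
tcp_pos: [497.7, -116.6, 198.0]
eef_rot: [0.935, 0.354, 0.001, -0.0]
force: [-4.4, 0.5, 9.7]
opening: 0.38
```

Emit:
servo_tool([
  [0.3,[-0.007,0.0002,0],-4],
  [0.3,[-0.007,0.0002,0],-4],
  [0.3,[-0.007,0.0002,0],-4],
  [0.3,[-0.007,0.0002,0],-4],
  [0.3,[-0.007,0.0002,0],-4],
])

```text
time: 8.05
tcp_pos: [474.5, -143.5, 198.0]
eef_rot: [0.859, 0.512, -0.0, -0.0]
force: [-5.8, 4.7, 12.4]
opening: 0.379
```

```bash
python3 look.py h scene; python3 - <<'E'
from workcell import state
import numpy as np
s=state();p=s['tcp_pos'];q=s['eef_rot'];d=p[:2]-[562.3,-192.9]
print('R',np.hypot(*d),'th',np.arctan2(-d[0],d[1]),'yaw',2*np.arctan2(q[1],q[0]))
E
```

```text
8.1 [ 473.7 -145.   198. ] [ 8.582e-01  5.134e-01 -9.000e-04 -3.000e-04] [-6.4  7.6 12.9] 0.3765669660348343 [ 0.59  0.27 -0.48  1.99  0.16  0.92 -0.47]
R 100.71898730431063 th 1.075046842403865 yaw 1.0782565670820614
```

View pics/scene_h.png

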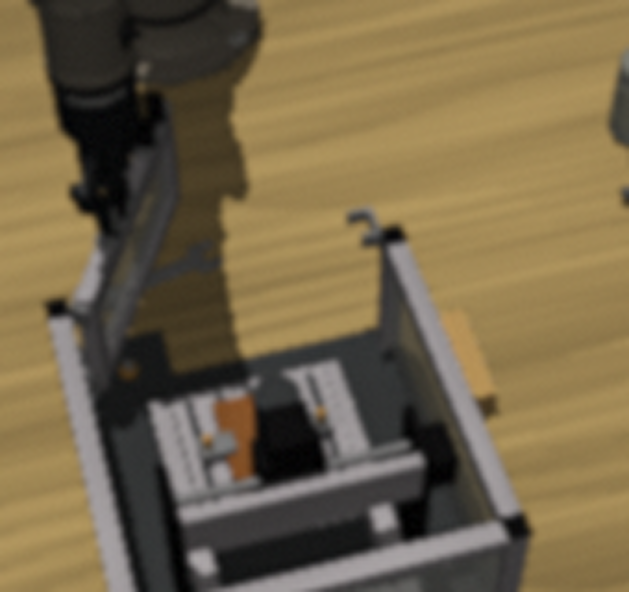

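At 1.075 rad, past the detent, with the grip radius still 100.7 mm. Continuing towards the stop.

Emit:
servo_tool([
  [0.3,[-0.007,0.0002,-0.001],-4],
  [0.3,[-0.007,0.0002,0],-4],
  [0.3,[-0.007,0.0002,0],-4],
  [0.3,[-0.007,0.0002,0],-4],
  [0.3,[0,0,0],0],
])

```text
time: 8.52
tcp_pos: [463.6, -170.2, 198.0]
eef_rot: [0.779, 0.627, -0.001, -0.001]
force: [-6.1, 9.6, 7.9]
opening: 0.377
```

Emit:
servo_tool([
  [0.3,[-0.0035,0,0],-2],
  [0.3,[-0.0025,0,0],-1.4],
  [0.3,[0,0,0],0],
  [0.3,[0,0,0],0],
])

```text
time: 8.85
tcp_pos: [462.5, -175.1, 198.1]
eef_rot: [0.761, 0.648, -0.001, -0.001]
force: [-7.7, 4.4, 7.5]
opening: 0.376
```

```bash
python3 look.py i; python3 - <<'E'
from workcell import state
import numpy as np
s=state();p=s['tcp_pos'];q=s['eef_rot'];d=p[:2]-[562.3,-192.9]
print('R',np.hypot(*d),'th',np.arctan2(-d[0],d[1]),'yaw',2*np.arctan2(q[1],q[0]))
E
```

```text
8.95 [ 462.5 -175.   198.1] [ 0.7614  0.6483 -0.001  -0.0014] [-6.6  5.   6.3] 0.38014936524231485 [ 0.69  0.28 -0.53  1.99  0.17  0.92 -0.09]
R 101.37485912971783 th 1.3937833539170117 yaw 1.410750430136226
```

View pics/scene_i.png

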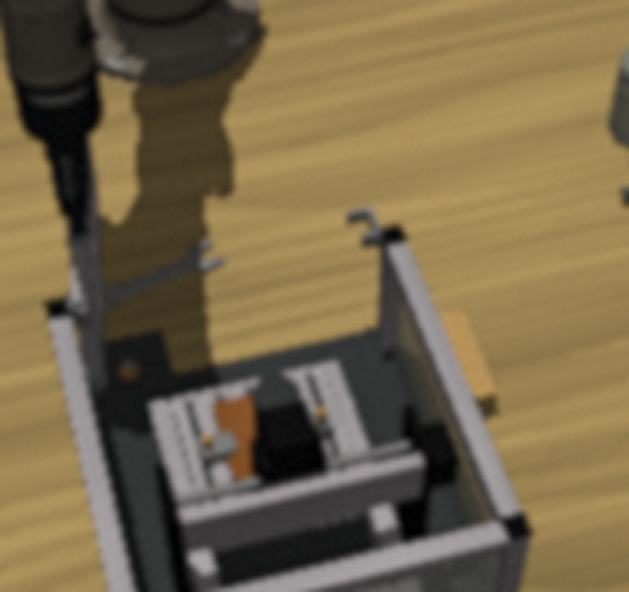

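View pics/top_i_raw.png

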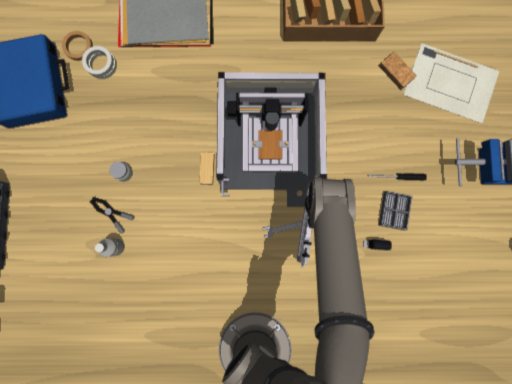

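Wide open at about 1.40 rad, and the bystanders look unmoved. One more small nudge towards the stop, then I'll check it holds.

Emit:
servo_tool([
  [0.3,[-0.002,0,0],-1],
  [0.3,[-0.001,0,0],-0.4],
  [0.3,[0,0,0],0],
  [0.3,[0,0,0],0],
  [0.3,[0,0,0],0],
])

```text
time: 9.37
tcp_pos: [462.0, -177.7, 198.0]
eef_rot: [0.753, 0.658, -0.001, -0.002]
force: [-7.5, 5.3, 7.4]
opening: 0.375
```

Emit:
servo_tool([
  [0.3,[0,0,0],0],
  [0.3,[0,0,0],0],
  [0.3,[0,0,0],0],
  [0.3,[0,0,0],0],
  [0.3,[0,0,0],0],
])

```text
time: 9.78
tcp_pos: [462.0, -177.7, 198.1]
eef_rot: [0.753, 0.658, -0.001, -0.002]
force: [-8.0, 5.5, 8.0]
opening: 0.376
```

```bash
python3 look.py j; python3 - <<'E'
from workcell import state
import numpy as np,cv2
from h import *
s=state();p=s['tcp_pos'];q=s['eef_rot'];d=p[:2]-[562.3,-192.9]
print('R',np.hypot(*d),'th',np.arctan2(-d[0],d[1]),'yaw',2*np.arctan2(q[1],q[0]))
a=cv2.imread('pics/top0.png').astype(int);b=cv2.imread('pics/top_j_raw.png').astype(int)
D=abs(a-b).max(2)
for n,(u0,v0,u1,v1) in dict(offcut=(197,150,216,188),tape=(360,236,394,252),cleaner=(92,232,128,260),clamp=(88,194,136,232),tray=(376,190,414,232),driver=(364,170,430,182),jar=(106,158,134,184)).items(): print(n,D[v0:v1,u0:u1].max())
c=cv2.imread('pics/top_j_raw.png')[170:280,220:340];cv2.imwrite('pics/tj.png',cv2.resize(c,None,fx=5,fy=5,interpolation=cv2.INTER_CUBIC))
E
```

```text
9.8833 [ 462.  -177.7  198.1] [ 0.7532  0.6578 -0.001  -0.0016] [-7.1  5.3  7.6] 0.38035275438389016 [ 0.69  0.28 -0.53  1.99  0.17  0.92 -0.06]
R 101.4454596474206 th 1.4205375464483554 yaw 1.4357298575371482
offcut 11
tape 11
cleaner 11
clamp 11
tray 12
driver 10
jar 10
```

View pics/tj.png

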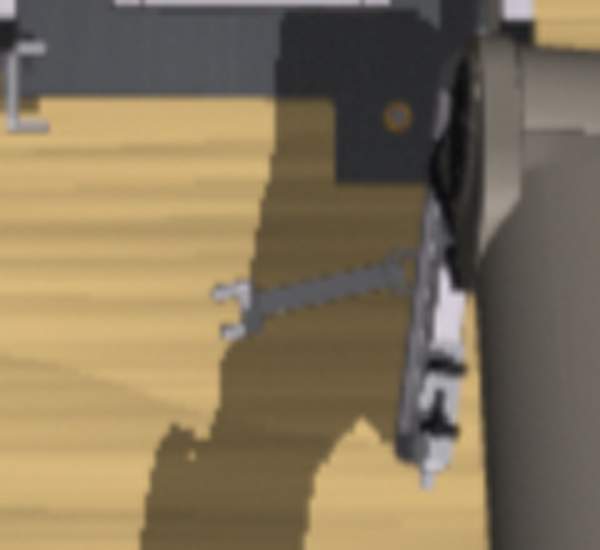

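The gate is held steady at about 1.42 to 1.43 rad. The wrench is still at its place at crop (230–410, 255–335), and the other bystanders' pixels have not changed. Signing off.

```bash
python3 -c "
from workcell import workorder
print(workorder.sign_off())"
```

```text
the job is handed in; nothing more can be done
None
```

The gate is wide open and the gripper is still holding it by the safety catch; I handed the job in at about 9.9 s.

- **Main catch:** I squeezed it and drew the gate to the safety stop, where the force on the tool rose at about 0.17 rad. I then let go, and the gate settled ajar at about 0.055 rad with both main tabs sprung out.
- **Safety catch:** I squeezed it and swung the gate past the hoop and over the detent to near its stop.

**Last checks:**
- **Gate angle:** it was 1.42 rad from the tool's position and 1.436 rad from its yaw, a difference of about 0.015 rad. The stop is at 1.45 rad. The pose did not change over the last 0.4 s.
- **Tool force:** it was steady at about 12 N with the jaws pinched on the tabs. The highest I read at any step was about 16 N.
- **Bystanders:** the top view showed no change beyond image noise around seven of them. The wrench lies in the gripper's shadow, so I checked it by eye only, and it looks unmoved.

No check failed.

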